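Hold the glass check cell in the light path of the clarity tester

TASK

Open the clarity tester's lamp shutter by turning the knob on its lamp head clockwise until it clicks past its detent to its far stop, and leave it there. Then take the tall glass check cell out of the wooden rack, touching it with the fingers only on its two frosted faces, never on the clear ones, and hold it still and upright in the gap between the tester's two lenses: window centred on the lens axis, clear faces square to the lenses, touching nothing of the tester. Leave the short cell standing in the rack; the program finishes while the gripper is still holding the tall cell in the light path, nothing is put down.

Things in the scene. Friction and masses are not known exactly. Their poses are not given: they have to be found in the camera images.
- tester: Clarity tester, fixed: grey base plate 100 x 270 x 24 mm with two aluminium heads 64 x 64 mm, centred at y = +85 (lamp, knob on top) and -85 mm (receiver), tops 103 mm (receiver's fins 108.5 mm) above the table. Each carries a lens tube of radius 16 mm towards the gap. Origin at the centre of the base's underside; y towards the lamp head, z up.
- tester_beam (a point): Middle of the light path: centred between the two lenses, 80 mm above the table; axes as the tester's, y along the beam. Lens faces at y = +38 and -38 mm, heads from +53 and -53 mm. A thin steel flag hangs before the lamp lens (to y = +35 mm) from a pivot 24 mm above the beam and swings aside to -x as the knob opens it.
- shutter_knob_grip (a point): Grip point of the shutter knob: on the knob's vertical axis, on top of the lamp head, 140 mm above the table and 7 mm below the knob's top. The knob is a black disc 44 mm across, 8 mm high, with an upright grip bar on it, 42 mm long, 14 mm thick, 30 mm high; this frame turns with the knob: x runs along the bar (pinch it across y), z up.
- shutter_knob (a joint): Turn of the shutter knob in rad: 0 closed, 1.2 fully open (stop); grows as the knob is turned clockwise seen from above. A detent resists with about 0.2 N m, easing off towards half turn (0.6), then the knob snaps on by itself to 1.2. It stays in either end position.
- tall_cell: Tall glass check cell, a solid prism 30 x 26 x 95 mm with a small black top (upper 8 mm), about 0.12 kg. Origin at the centre of its underside, z up. The frosted (matt, finely ribbed) faces look along +x and -x, 30 mm apart, 20 mm wide; the clear faces along +y and -y, 26 mm apart. It stands in one of the rack's two pockets, its underside 12 mm above the table.
- tall_cell_window (a point): Centre of the tall cell's window, inside the cell, 30 mm above its underside; axes as the cell's. This point belongs on the tester_beam point with the cell's y along the beam's y, either way round.
- tall_cell_grip (a point): Centre of the tall cell 68 mm above its underside, where to grip; axes as the cell's (close the fingers along x).
- tall_cell_clear_faces: The two clear faces of the tall cell (plates 22 mm wide, standing 2 mm proud of the glass, over nearly its full height); fingers must not touch them. Origin and axes as tall_cell.
- short_cell: Short glass cell, same make and cross-section but only 60 mm high; stands in the other pocket of the rack and stays there. Origin at the centre of its underside.
- rack: Wooden rack, a block 56 x 150 x 26 mm fixed to the table, origin at the centre of its underside; two pockets 14 mm deep (3 mm wider than the cells) at y = +38 and -38 mm of its own frame, 76 mm apart. The cells' clear faces look along the row (rack's y), their frosted faces across it (rack's x).
There are look-alikes about, which are no part of the job. There is more than one size of the rack; the one meant has the size given above.

How it is judged (in metres and radians):
On the way, in this order (a step that is already met when the one before it is completed fails the run):
1. the shutter knob is turned past its detent to the open end (value of joint shutter_knob above 1.05 rad), for 0.2 s.
2. the tall cell is gripped and lifted out of the rack, the shutter open (value of joint shutter_knob above 1.05 rad and contact force between the fingers and tall_cell above 1 N and height (world z) of tall_cell above 0.03 m and contact force between tall_cell and rack below 0.05 N), for 0.1 s.
At the end, for the whole second after the job is handed in: Knob past 1.05 rad; fingers hold the tall cell, off its clear faces, at rest and touching nothing else, window within 6 mm sideways, 8 mm in height, 16 mm along the beam of the path's middle, square within 0.15 rad, upright within 0.12 rad; short cell still in its pocket (moved under 20 mm) (value of joint shutter_knob above 1.05 rad and contact force between the fingers and tall_cell above 1 N and contact force between the fingers and tall_cell_clear_faces below 0.3 N and contact force between tall_cell and tester below 0.05 N and height (world z) of tall_cell above 0.03 m and x of tall_cell_window in the frame of tester_beam between -0.006 and 0.006 m and z of tall_cell_window in the frame of tester_beam between -0.008 and 0.008 m and y of tall_cell_window in the frame of tester_beam between -0.016 and 0.016 m and angle between the y axis of tall_cell and the y axis of tester_beam, either way round below 0.15 rad and angle between tall_cell's own z axis and vertical below 0.12 rad and linear speed of tall_cell below 0.02 m/s and distance of short_cell from where it was at the start of the episode below 0.02 m and angle between short_cell's own z axis and vertical below 0.2 rad); the arm keeps its last pose, push and grip.
It fails at once if the fingers touch a clear face of the tall cell (contact force between the fingers and tall_cell_clear_faces above 0.5 N).
It fails at once if the short cell is knocked or taken out of its pocket (distance of short_cell from where it was at the start of the episode above 0.03 m).
It also fails if it takes over 54 s, if anything falls off the work surface, if the arm or the gripper's body presses on something with over 40 N, if the wrist force passes 120 N, or if a joint passes its speed limit or range.

ROBOT

A 6-joint arm with a two-finger parallel gripper is mounted at the origin on a cart in front of the work surface, level with it; the furniture and walls round the work are solid. World frame = base frame: x ahead of the robot, y to its left, z up, the work surface at z = 0. Lengths are in mm, angles in rad, forces in N, time in s.
With the tool pointing down it reaches from about 350 to 1000 mm from the base axis. Payload 7.1 kg.
Tool frame: the origin (TCP) lies between the finger pads; the fingertips stand 17 mm ahead of it and the grasp point (between the pads) lies 2 mm behind it (arm.tip_reach is the distance from the TCP to the fingertips, in mm); z points along the fingers, y is the line along which they close (so a half turn about z gives the same grasp; the last joint's range is limited). The gripper opens to 85 mm and grips with 20 to 120 N. Pads are 22 mm wide; open, the fingers measure 114 mm over their backs; the gripper's body (76 mm by 85 mm) begins 54 mm behind the grasp point. The pads swing forward as they close: fully open they stand 13 mm farther back than shut.
Start: joints at [1.201, 0.423, 1.63, -0, 1.089, -0.019], TCP at [214.749, 586.931, 248.319] pointing down, gripper open.
Joint ranges: [-3, 3], [-0.9, 2.11], [0.09, 2.58], [-1.31, 4.45], [0.11, 2.69], [-2.54, 2.54]. Speed limits (rad/s): [2.39, 2.39, 3.01, 3.14, 3.14, 3.14].

INTERFACE

Orientations are given as [roll, pitch, yaw] about the fixed x, y, z axes, in that order (R = Rz(yaw) Ry(pitch) Rx(roll)).
In Python, from workcell import arm, open_jaws, grab, eyes, nets, status gives the robot as it stands. Calls block until the motion is done:
- arm.move_pose(position, orientation): joint-space move of the TCP to a pose.
- arm.movel(position, feed=150, orientation=None): straight line of the TCP; orientation=None keeps the orientation; feed is the mean speed in mm/s.
- arm.set_joints(angles): joint-space move.
- open_jaws() and grab(force=None): open the fingers fully, or close them until they stop; force is the grip in N (None keeps the last).
- arm.dwell(seconds).
- arm.solve_ik(position, orientation): joint angles nearest the present ones, or None.
- eyes.read_camera(name): name is "scene" or "top" or "wrist"; returns a dict with "pixels" (384x512x3 uint8, red, green, blue), "fx", "fy", "cx", "cy" (pixels), "pose" (4x4, takes a point from camera to world coordinates); the wrist camera has in their place "mount" (4x4, takes a point from camera to tool coordinates, whose origin is the TCP and whose axes are the flange's). Camera axes: x right, y up, looking along -z (the intrinsics and any distortion apply to the point x, -y, -z); pixel columns grow to the right and rows downward; lengths in mm; the calibration is good to about 2 mm. A picture is of the moment at which its call begins: read the wrist's pose just before it. There is no depth.
A pose or a line that the arm cannot do raises arm.Unreachable and nothing moves.
- arm.close_job(): hands the job in; it is judged then, once.
Trained networks look in the newest picture that a camera, given by its name, has taken for a name from the list of things; names that differ only in an ending like _2 or _b are one class to them, and where a whole thing is asked for, a point or a joint stands for the part that bears it (a point fixed in the world has none). Each returns a list of dicts, best first, with "p" (0 to 1); they miss things now and then, are a little off and sometimes report something else, mostly with a low value. They report only what shows in the picture. A call takes as long as a camera call. They do not tell look-alikes from the thing itself.
- nets.search_frame(camera, thing): "uv" ([column, row] in pixels, amid what is visible of it).
- nets.outline_of(camera, thing): "mask" (384x512 bool, what is visible of it) and "uv" ([column, row] in pixels, amid what is visible of it).
- nets.landmark_of(camera, thing): "uv" ([column, row] in pixels: a listed point, or the origin of a listed thing).
Readings, each from a call of its own:
- status.current_t(): time.
- status.current_joints(): joint angles.
- status.current_dq(): joint speeds.
- status.current_joint_torque(): joint torques, N m.
- status.current_tool_pos(): TCP position.
- status.current_ee_rot(): TCP orientation.
- status.current_force(): force on the tool from outside, world axes, zero at the start.
- status.current_ft_torque(): the same for the moment, N m.
- status.current_width(): finger opening in mm.
- status.current_grip_force(): force on a finger pad.
Only numpy, scipy, OpenCV 4.12 (cv2) and the standard library are available. Lean on these libraries where they do the work, as an engineer would, in place of code of your own. Each camera call takes 0.05 s, during which the arm holds its last target. There are 200 camera calls.

## Working session

There is one attempt and no reset: what is moved stays moved. The work goes in short steps, each a Python script; the robot and the scene stay as the last script left them, time stands still between calls to the robot, and variables do not carry over. Pictures are saved under pics/ and viewed, at most 10 in all, crops included, and the job is handed in when it is done.

```bash
mkdir -p pics; ls
cat > h.py <<'E'
import numpy as np, cv2
from scipy.spatial.transform import Rotation as R
from workcell import arm, open_jaws, grab, eyes, nets, status
def toolT():
    T=np.eye(4);T[:3,:3]=R.from_euler('xyz',status.current_ee_rot()).as_matrix();T[:3,3]=status.current_tool_pos();return T
def shot(n,save=None):
    if n=='wrist': T=toolT()
    c=eyes.read_camera(n)
    c['P']=T@np.array(c['mount']) if n=='wrist' else np.array(c['pose'])
    if save: cv2.imwrite('pics/'+save,c['pixels'][:,:,::-1])
    return c
def ray(c,uv):
    d=np.array([(uv[0]-c['cx'])/c['fx'],-(uv[1]-c['cy'])/c['fy'],-1.])
    return c['P'][:3,3],c['P'][:3,:3]@d
def onz(c,uv,z):
    o,d=ray(c,uv);return o+d*(z-o[2])/d[2]
def proj(c,p):
    q=np.linalg.inv(c['P'])@np.append(p,1);return np.array([c['cx']+c['fx']*q[0]/-q[2],c['cy']+c['fy']*q[1]/q[2]])
E
python3 - <<'E'
from h import *
H={'tester':0,'tester_beam':80,'shutter_knob_grip':140,'tall_cell':12,'tall_cell_grip':80,'tall_cell_window':42,'short_cell':12,'rack':0}
cs={n:shot(n,n+'0.png') for n in('top','scene')}
im=np.vstack([cs[n]['pixels'] for n in cs])
print([k for k in cs['top']])
for n,c in cs.items():
    print(n,c['P'][:3,3].round())
    for t,z in H.items():
        for d in nets.landmark_of(n,t): print(n,t,round(d['p'],2),np.round(d['uv'],1),onz(c,d['uv'],z).round(1))
print(status.current_t())
E
```

```text
pics
['pixels', 'fx', 'fy', 'cx', 'cy', 'pose', 'P']
top [ 479.  -39. 1076.]
top tester 0.94 [198.4 193.1] [588.1 108.3   0. ]
top tester_beam 0.77 [189.  193.2] [579.8 120.5  80. ]
top shutter_knob_grip 0.74 [154.6 180.7] [603.  191.3 140. ]
top tall_cell 0.66 [365.1 214.9] [ 528.6 -332.3   12. ]
top tall_cell 0.31 [366.3 215.8] [ 526.2 -335.4   12. ]
top tall_cell_grip 0.57 [369.7 214.7] [ 525.9 -325.    80. ]
top tall_cell_window 0.79 [366.8 218.2] [ 518.8 -328.2   42. ]
top short_cell 0.68 [333.7 212.9] [ 534.  -249.6   12. ]
top rack 0.91 [313.  164.3] [ 665.7 -199.2    0. ]
top rack 0.78 [349.8 214.1] [ 531.4 -294.9    0. ]
top rack 0.54 [332.  215.1] [ 528.8 -247.3    0. ]
scene [  88. -906.  568.]
scene tester 0.85 [237.3 215.8] [576.6  86.7   0. ]
scene tester 0.28 [300.5 265. ] [ 589.9 -238.7    0. ]
scene tester_beam 0.69 [231.7 185.4] [590.6 148.3  80. ]
scene shutter_knob_grip 0.5 [226.8 162.3] [603.2 205.2 140. ]
scene shutter_knob_grip 0.29 [298.  277.9] [ 438.5 -434.2  140. ]
scene tall_cell 0.58 [296.9 285.6] [ 524.2 -315.7   12. ]
scene tall_cell_grip 0.73 [296.6 263.1] [ 516.1 -322.4   80. ]
scene tall_cell_window 0.62 [301.8 276.8] [ 528.4 -327.1   42. ]
scene short_cell 0.62 [282.9 274.7] [ 519.6 -264.4   12. ]
scene rack 0.68 [287.2 285.7] [ 513.8 -291.7    0. ]
scene rack 0.67 [321.  248.9] [ 682.1 -205.     0. ]
0.9
```

View pics/top0.png

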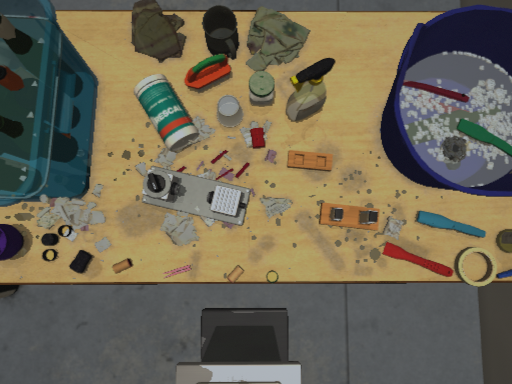

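View pics/scene0.png

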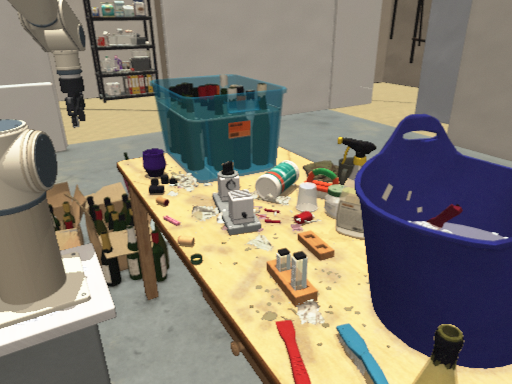

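The top view shows the tester at (197,196) with its knob at (156,183). The right rack, at (350,215), holds the short cell at (337,214) and the tall one at (369,216). The small empty rack at (309,161) is the look-alike. Next I'll look from close up with the wrist camera.

Run:
```python
from h import *
print(status.current_ee_rot())
arm.move_pose([420,150,350],[np.pi,0,0.0+np.pi/2-0.25])
c=shot('wrist','w1.png'); print(np.array(c['mount']).round(2),c['fx'],c['cx'],c['cy'])
for t,z in {'tester':0,'tester_beam':80,'shutter_knob_grip':140}.items():
    for d in nets.landmark_of('wrist',t): print(t,round(d['p'],2),np.round(d['uv'],1),onz(c,d['uv'],z).round(1))
q=arm.solve_ik([590,170,350],[np.pi,0,np.pi/2-0.25]);print(q,status.current_joints(),status.current_t())
```

```text
[-3.14157626e+00  3.92836051e-06  2.79078600e+00]
[[   0.      0.96    0.27   69.38]
 [   1.     -0.      0.      0.76]
 [   0.      0.27   -0.96 -125.86]
 [   0.      0.      0.      1.  ]] 308.3474680502566 250.31165277998593 187.1901847323184
tester 0.9 [356.4 143.6] [579.9 113.8   0. ]
tester_beam 0.76 [380.4 156.3] [583.6 107.2  80. ]
shutter_knob_grip 0.67 [411.3  84.1] [602.6 191.4 140. ]
[ 2.61154574e-01  3.10739388e-01  1.55369804e+00 -4.44089210e-16
  1.27715522e+00  5.11154574e-01] [3.17540874e-01 3.28026722e-02 1.89343349e+00 7.88166508e-05
 1.21576873e+00 5.66229800e-01] 2.8917
```

View pics/w1.png

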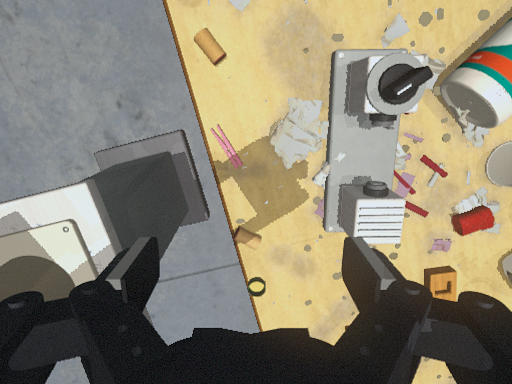

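The wrist view shows the tester with its lamp head and black bar knob at (400,85) and the receiver's fins at (378,220). The white bottle lies near the knob, at (490,70). Next, a centred close view for precise poses.

Run:
```python
from h import *
arm.move_pose([597,185,340],[np.pi,0,np.pi/2-0.25])
c=shot('wrist','w2.png'); import pickle; c['pixels']=np.array(c['pixels']);pickle.dump(dict(c),open('w2.pkl','wb'))
for t,z in {'tester':0,'tester_beam':80,'shutter_knob_grip':140}.items():
    for d in nets.landmark_of('wrist',t): print(t,round(d['p'],2),np.round(d['uv'],1),onz(c,d['uv'],z).round(1))
for d in nets.outline_of('wrist','shutter_knob')[:1]:
    print(d['p'],d['uv'],d['mask'].sum())
cv2.imwrite('pics/w2b.png',cv2.resize(c['pixels'][:,:,::-1],None,fx=1.5,fy=1.5,interpolation=cv2.INTER_CUBIC))
```

```text
tester 0.84 [250.1 194.3] [576.9 112.    0. ]
tester_beam 0.88 [251.7 212.9] [579.  110.4  80. ]
shutter_knob_grip 0.97 [251.8 158.2] [599.8 192.8 140. ]
0.56 [249.6, 152.8] 1218
```

View pics/w2b.png

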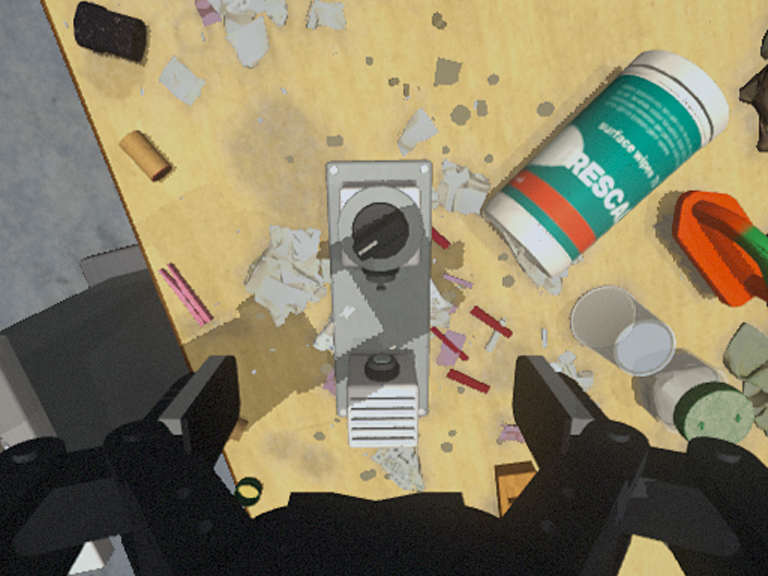

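The view is well centred: base corners about (329,163), (432,161), (428,413) and (337,413) at 1.5x, knob at (380,230). Next I'll zoom on the knob to get the bar direction.

Run:
```python
from h import *
import pickle
c=pickle.load(open('w2.pkl','rb'))
P=[onz(c,np.array(p)/1.5,24)[:2] for p in [(329,163),(432,161),(428,413),(337,413)]]
P=np.array(P);print(P.round(1),P.mean(0).round(1))
u=(P[0]+P[1]-P[2]-P[3])/2;print(np.linalg.norm(u),'yaw',np.arctan2(-u[0],u[1]),'w',np.linalg.norm(P[0]-P[1]))
cr=c['pixels'][115:190,215:290,::-1].astype(float)
cr=np.clip((cr/255)**.5*255,0,255).astype(np.uint8)
cv2.imwrite('pics/k.png',cv2.resize(cr,None,fx=8,fy=8,interpolation=cv2.INTER_CUBIC))
```

```text
[[568.2 250.3]
 [660.9 228.5]
 [600.2 -28.1]
 [504.9  -3.9]] [583.5 111.7]
262.81795928283674 yaw -0.23844123736744108 w 95.20775790075157
```

View pics/k.png

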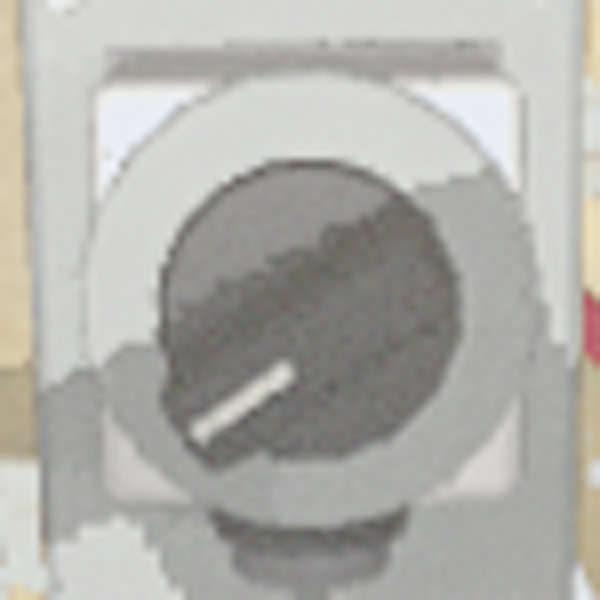

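Run:
```python
from h import *
import pickle
c=pickle.load(open('w2.pkl','rb'))
f=lambda x,y,z:onz(c,(x/8+215-.5,y/8+115-.5),z)
a,b=f(195,440,147),f(290,372,147);d=b-a;print('bar',a[:2],b[:2],np.arctan2(d[1],d[0]))
print('disc',f(311,309,117), 'lamp-head/collar', f(313,300,103))
print(arm.solve_ik([600,193,230],[np.pi,0,.37-np.pi]),status.current_force(),status.current_ft_torque())
```

```text
bar [583.9512422  185.73961988] [598.35502535 191.47908818] 0.3791862861143147
disc [602.01924166 193.85818662 117.        ] lamp-head/collar [602.1505569  192.74845293 103.        ]
[ 0.29233235  0.45104958  1.63190129  0.          1.05864179 -1.64846397] [ 0.27239119  0.21593617 -0.20927209] [-0.01795377 -0.01574205 -0.03087633]
```

Run:
```python
from h import *
o=[np.pi,0,.379-np.pi]
arm.move_pose([601,193,215],o)
arm.movel([601,193,141],80)
print(status.current_force())
grab(60)
print('w',status.current_width(),status.current_force(),status.current_ft_torque())
q=np.array(status.current_joints())
for i in range(1,9):
    s=q.copy();s[5]+=1.2*i/8;arm.set_joints(list(s))
    print(i,round(status.current_joints()[5]-q[5],3),np.round(status.current_force(),1),np.round(status.current_ft_torque(),2))
print(status.current_t(),status.current_width())
```

```text
[-0.28342654 -0.18401375  1.11166062]
w 12.64832579123896 [-1.8139572   1.39030826  3.63136458] [ 0.29371461  0.30249332 -0.3672262 ]
1 0.146 [-1.2  0.9  1.5] [0.16 0.13 0.14]
2 0.294 [-1.   1.2  1.7] [0.12 0.22 0.08]
3 0.443 [-2.1  0.6  1.8] [ 0.12  0.2  -0.02]
4 0.593 [-1.6  1.3  1.8] [ 0.12  0.2  -0.05]
5 0.742 [-1.9  2.3  2.8] [ 0.19  0.28 -0.12]
6 0.892 [-1.6  2.7  3.1] [ 0.23  0.29 -0.18]
7 1.042 [-1.7  1.2  1.7] [ 0.3   0.25 -0.17]
8 1.192 [-1.1  1.6  2.3] [ 0.34  0.24 -0.21]
9.6417 12.890964425542487
```

Run:
```python
from h import *
import pickle
open_jaws(); arm.movel([601,193,230],150)
arm.move_pose([597,185,340],[np.pi,0,np.pi/2-0.25])
c=shot('wrist')
for t,z in {'tester':0,'tester_beam':80,'shutter_knob_grip':140}.items():
    for d in nets.landmark_of('wrist',t): print(t,round(d['p'],2),np.round(d['uv'],1),onz(c,d['uv'],z).round(1))
A=cv2.resize(c['pixels'][100:300,190:320,::-1],None,fx=3,fy=3)
arm.move_pose([530,-235,330],[np.pi,0,np.pi/2])
c=shot('wrist');pickle.dump(dict(c),open('w3.pkl','wb'))
for t,z in {'rack':0,'tall_cell':12,'tall_cell_grip':80,'tall_cell_window':42,'short_cell':12}.items():
    for d in nets.landmark_of('wrist',t): print(t,round(d['p'],2),np.round(d['uv'],1),onz(c,d['uv'],z).round(1))
B=cv2.resize(c['pixels'][100:300,190:320,::-1],None,fx=3,fy=3)
cv2.imwrite('pics/ab.png',np.hstack([A,B])); print(status.current_t())
```

```text
tester 0.57 [251.  193.8] [579.2 112.6   0. ]
tester_beam 0.82 [252.  213.7] [579.8 109.5  80. ]
shutter_knob_grip 0.63 [251.3 155.7] [600.6 195.7 140. ]
rack 0.79 [248.1 182.8] [ 527.6 -288.     0. ]
rack 0.79 [349.7 117.9] [ 674.5 -190.8    0. ]
tall_cell 0.77 [241.5 208.4] [ 517.6 -325.3   12. ]
tall_cell_grip 0.77 [243.8 227. ] [ 522.5 -326.7   80. ]
short_cell 0.94 [247.7 162.6] [ 527.2 -254.2   12. ]
14.0833
```

View pics/ab.png

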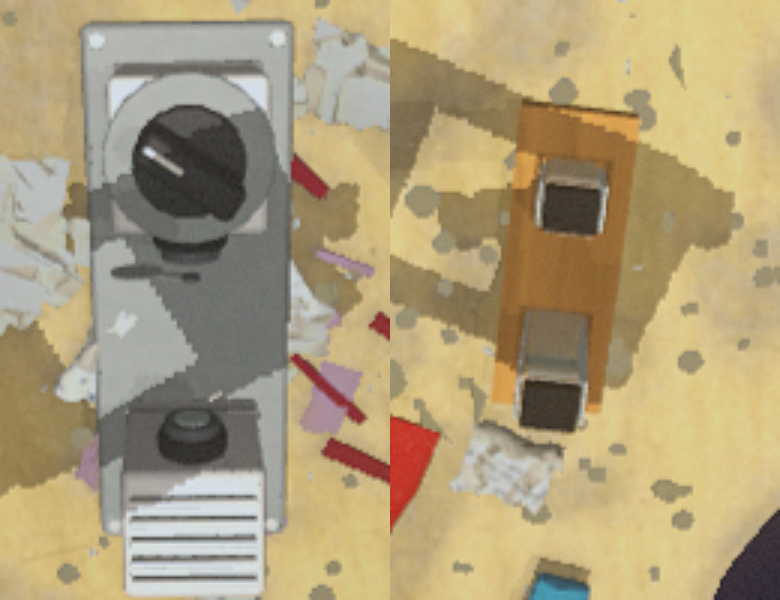

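The knob is at its far stop and the flag has swung aside to the left. In the rack the tall cell's black top is at (550,405) in the right half, and the short cell is above it.

Run:
```python
from h import *
import pickle
c=pickle.load(open('w3.pkl','rb'))
f=lambda x,y,z:onz(c,((x-390)/3+190-.5,y/3+100-.5),z)[:2]
P=np.array([f(*p,26) for p in [(519,103),(639,113),(601,412),(495,402)]])
u=(P[0]+P[1]-P[2]-P[3])/2;m=P.mean(0);print(P.round(1),m,np.linalg.norm(u),np.linalg.norm(P[0]-P[1]),'yaw',np.arctan2(-u[0],u[1]))
u/=np.linalg.norm(u);print('tall',m-38*u,'short',m+38*u)
for z,ps in((107,[(525,378),(588,376),(580,432),(515,428)]),(72,[(542,185),(607,186),(602,236),(538,233)])):
    Q=np.array([f(*p,z) for p in ps]);v=(Q[0]+Q[1]-Q[2]-Q[3])/2;w=Q[1]+Q[2]-Q[0]-Q[3];print(Q.mean(0),np.arctan2(-v[0],v[1]),np.arctan2(w[1],w[0]))
```

```text
[[ 506.4 -211. ]
 [ 561.7 -215.5]
 [ 545.5 -366. ]
 [ 492.  -360.6]] [ 526.39981149 -288.26457027] 150.8269906939289 55.54346780046586 yaw -0.1014196323788882
tall [ 522.55246897 -326.06930484] short [ 530.24715401 -250.45983571]
[ 522.67081925 -324.49256515] -0.15963352542896636 -0.017042633495367256
[ 530.92052929 -251.14963446] -0.08864808059894969 -0.031181880285317896
```

Run:
```python
from h import *
o=[np.pi,0,np.pi/2-.10]
arm.move_pose([522.6,-325.7,180],o)
arm.movel([522.6,-325.7,78],100)
print(status.current_force())
grab(40);print('w',status.current_width(),status.current_force(),status.current_grip_force(),status.current_ft_torque())
arm.movel([522.6,-325.7,150],60);arm.movel([522.6,-325.7,260],150)
print('w',status.current_width(),status.current_grip_force())
arm.move_pose([580.3,110.5,260],[np.pi,0,np.pi/2-.24])
arm.dwell(.3)
c=shot('wrist','w4.png');print(nets.landmark_of('wrist','tall_cell_window'),nets.landmark_of('wrist','tall_cell_grip'),status.current_tool_pos(),status.current_t())
for t,z in {'tester':0,'tester_beam':80,'shutter_knob_grip':140}.items():
    for d in nets.landmark_of('wrist',t): print(t,round(d['p'],2),np.round(d['uv'],1),onz(c,d['uv'],z).round(1))
print('exp beam',proj(c,[580.3,110.5,80]))
```

```text
[-0.02966599  0.13841784 -0.36882188]
w 29.27007775291362 [-0.21252371 -0.48347875  3.05313935] 43.74093174934387 [ 0.07176554  0.04671293 -0.02701879]
w 29.478764446926412 43.383986949920654
[{'uv': [248.7, 230.3], 'p': 0.75}, {'uv': [251.1, 75.2], 'p': 0.44}] [{'uv': [249.2, 262.7], 'p': 0.95}] [580.34596322 110.24272566 260.00619728] 20.8333
tester 0.88 [250.7 158.5] [580.8 106.8   0. ]
tester_beam 0.57 [249.2 170.7] [579.9 109.6  80. ]
tester_beam 0.38 [249.9 210.9] [570.2  67.2  80. ]
shutter_knob_grip 0.6 [249.9  75.9] [601.4 193.6 140. ]
exp beam [249.40160054 169.73298832]
```

View pics/w4.png

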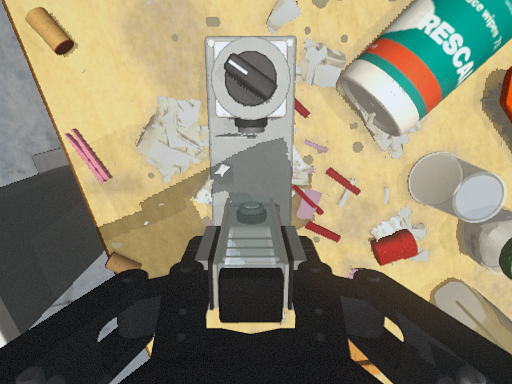

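The cell is held square between the fingers at (250,270). Its beam line is in the same image column as the lenses (~250), and the knob stays open. Lowering now.

Run:
```python
from h import *
T=toolT();o=[np.pi,0,np.pi/2-.24]
arm.movel([580.3,110.5,116],80,o); arm.dwell(.5)
print(status.current_force(),status.current_width(),status.current_grip_force(),status.current_tool_pos(),status.current_ee_rot())
c=shot('wrist')
for t in ('tall_cell_grip','tall_cell_window','tester_beam','tall_cell','shutter_knob_grip'):
    print(t,[(d['uv'],d['p']) for d in nets.landmark_of('wrist',t)])
print(*[proj(c,p).round(1) for p in ([580.3,110.5,118],[580.3,110.5,80],[580.3,110.5,50],[601,193,140])])
s=shot('scene');A=cv2.resize(s['pixels'][130:250,180:300,::-1],(384,384),interpolation=cv2.INTER_CUBIC)
cv2.imwrite('pics/f.png',np.hstack([A,c['pixels'][:,60:460,::-1]]));print(status.current_t())
```

```text
[-0.78802266 -0.55110947 -1.51470937] 29.99864354957076 43.30104410648346 [580.30963196 110.48750078 116.01542051] [ 3.14157386e+00 -6.79448305e-06  1.33076727e+00]
tall_cell_grip [([251.2, 261.4], 0.73)]
tall_cell_window [([248.4, 231.2], 0.9)]
tester_beam []
tall_cell [([251.8, 209.8], 0.83)]
shutter_knob_grip [([251.3, 44.9], 0.69)]
[248.7 260.2] [249.1 226.6] [249.3 208.5] [249.6  45.5]
23.7833
```

View pics/f.png

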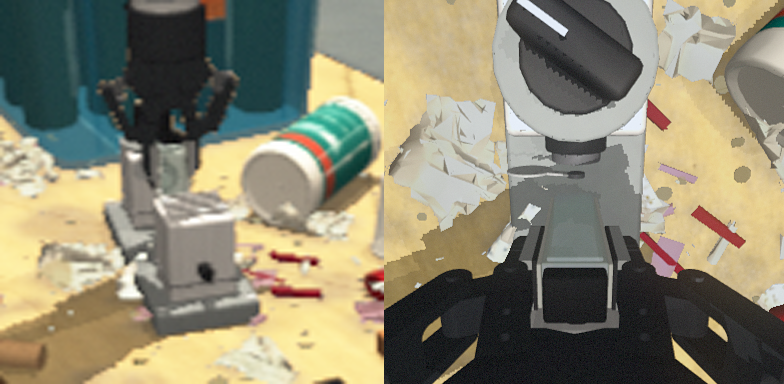

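The cell hangs upright between the lenses, clear of the flag (~(565,172)) and both heads. Its axis is at (576,245) and the lamp lens is at (573,150), within about 2 mm. Handing in.

```bash
python3 -c "
from h import *
print(arm.close_job(),status.current_t())"
```

```text
the job is handed in; nothing more can be done
the job is handed in; nothing more can be done
```

I turned the shutter knob clockwise to its far stop and handed the job in with the tall cell held upright in the light path; I have not seen the verdict, but the last picture showed it clear of the tester and within about 2 mm of the lens axis.

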